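Load the pump leak-test bay

TASK

Raise the clear hood of the test bay until its folding stay locks and keeps it up, then slide the pump block flat along the desk, without lifting it, onto the middle of the marked pad inside, square to the bay. Then break the stay at the red knob on its joint while the hood is up, and lower the hood gently until it is fully shut, never letting it drop. Leave the other things on the desk where they are.

Things in the scene. Friction and masses are not known exactly. Their poses are not given: they have to be found in the camera images.
- bay: Aluminium test bay fixed on the desk: 200 mm deep (its x), 180 mm wide (y), side and back walls 6 mm thick, 106 mm high; open front, no floor. Origin: centre of its footprint, on the desk; x points from the open front (-100 mm) to the back wall (+100 mm), y to the left seen from the front, z up. A clear hood covers the top; the folding stay is outside the right (-y) wall.
- pad (a point): Centre of the marked pad on the desk inside the bay: a grey square in a yellow border, 90 mm over all, on the bay's centre line, 20 mm in front of the bay's origin. Axes as the bay's.
- hood (a joint): Hood angle, rad: 0 shut, grows as the front edge rises, highest 1.31 (stay straight), about 1.30 resting on the locked stay. Raising takes 2 to 4 N at the handle. With the stay broken, hinge friction alone holds the hood above about 1.1 rad; below that it drops and slams unless held. Fully shut it stays shut.
- hood_hinge (a point): Middle of the hood's hinge line (along the bay's y), 100 mm behind the bay's origin and 110 mm above the desk. The hood panel is 200 mm deep, 190 mm wide, 5 mm thick, with a black flap 40 mm deep hanging from its front edge (the pump cannot pass under it when shut). Axes turn with the hood: x along the panel away from the front edge, z its outward normal.
- hood_handle (a point): Middle of the hood's handle: an orange round bar 12 mm thick along the bay's y, 100 mm free between its posts, 42 mm above the panel's middle plane at its front edge, 192 mm from the hinge along the panel; 152 mm above the desk when shut. Pinch it from above with one finger in front and one behind; it turns between them as the hood swings. Axes turn with the hood.
- stay_knee (a joint): Angle of the stay's middle joint, rad: 0 folded (hood shut), 2.74 both links (90 mm each) in line, 2.94 locked: sprung past straight against a stop. A light spring drives it into lock once the hood is raised to within about 0.02 rad of its highest. Pushed back under 2.74 it is broken; let go before about 2.3 it springs back into lock; near 2.0 it stays broken and the hood stays up.
- stay_knob (a point): On the axis of the red release knob at the stay's middle joint, 18 mm from its outer end: a round bar 18 mm thick, 50 mm long, pointing to the bay's right (-y), 144 mm right of the bay's centre line. Hood locked up: about 164 mm above the desk, 3 mm behind the bay's origin. Pushing it a few N towards the back of the bay breaks the stay: it then goes back and down, 4 mm down per 5 mm back.
- pump_center (a point): Loose pump block, in front of the bay: black 70 x 70 mm base 26 mm high, clear upper part 64 x 64 mm up to 51 mm, two steel fittings on top (22 mm thick, 28 mm apart, offset 8 mm to its +x) up to 75 mm; 0.3 to 0.5 kg. The point is on its vertical middle axis, 25 mm above its underside; x and y square to its sides, +x roughly to the back of the bay at the start.
- fitting_a: Bystander: steel hose fitting standing upright, 24 mm thick, 36 mm high; origin under its centre.
- fitting_b: Bystander: brass hose fitting standing upright, 24 mm thick, 36 mm high; origin under its centre.
- driver: Bystander: green-handled screwdriver, 170 mm long, lying on the desk at the left.
- coolant: Bystander: purple coolant bottle, 60 mm thick, 130 mm high, standing at the left; origin under its centre.
- mug: Bystander: white mug, 80 mm thick, 90 mm high, at the left near the robot; origin under its centre.
- plate_block: Bystander: copper and black cooling block, 80 x 60 mm, 38 mm high, at the right; origin under its centre.

How it is judged (in metres and radians):
On the way, in this order (a step that is already met when the one before it is completed fails the run):
1. the hood is up and its stay is locked past straight (value of joint hood above 1.2 rad and value of joint stay_knee above 2.86 rad), for 0.3 s.
2. with the hood locked up, the pump block stands on the middle of the pad (within 15 mm), square to the bay (within 0.2 rad), at rest (horizontal distance between pump_center and pad below 0.015 m and angle between the x axis of pump_center and the x axis of pad, either way round below 0.2 rad and value of joint stay_knee above 2.86 rad and linear speed of pump below 0.02 m/s), for 0.3 s.
3. the stay is broken (its joint pushed back past straight) while the hood is still up (value of joint stay_knee below 2.6 rad and value of joint hood above 0.9 rad), for 0.1 s.
At the end, for the whole second after the job is handed in: The hood is shut (within 0.04 rad) and the pump block stands upright and still on the middle of the pad (centre within 15 mm) and square to the bay (within 0.2 rad) (value of joint hood below 0.04 rad and horizontal distance between pump_center and pad below 0.015 m and angle between the x axis of pump_center and the x axis of pad, either way round below 0.2 rad and angle between pump_center's own z axis and vertical below 0.1 rad and linear speed of pump below 0.02 m/s); the robot touches nothing.
It fails at once if the hood drops (turns downward faster than 2.5 rad/s) (velocity of joint hood below -2.5 rad/s).
It fails at once if the pump block is lifted more than 12 mm (height (world z) of pump_center above 0.037 m).
It fails at once if the pump block is tipped more than 0.35 rad (angle between pump_center's own z axis and vertical above 0.35 rad).
It fails at once if one of the other things on the desk is moved more than 30 mm (distance of any of fitting_a, fitting_b, driver, coolant, mug, plate_block from where it was at the start of the episode above 0.03 m).
It also fails if it takes over 72 s, if anything falls off the work surface, if the arm or the gripper's body presses on something with over 40 N, if the wrist force passes 120 N, or if a joint passes its speed limit or range.

ROBOT

A 6-joint arm with a two-finger parallel gripper is mounted at the origin on the work surface. World frame = base frame: x ahead of the robot, y to its left, z up, the work surface at z = 0. Lengths are in m, angles in degrees, forces in N, time in s.
With the tool pointing down it reaches from about 0.375 to 0.75 m from the base axis. Payload 9 kg.
Tool frame: the origin (TCP) lies where the fingers leave the gripper's body, on its centre line; the fingertips stand 73 mm ahead of it and the grasp point (between the pads) lies 54 mm ahead of it (robot.tip_reach is the distance from the TCP to the fingertips, in m); z points along the fingers, y is the direction in which the jaws open and shut (so a half turn about z gives the same grasp; the last joint's range is limited). The gripper opens to 85 mm and grips with 20 to 120 N. Pads are 22 mm wide; open, the fingers measure 114 mm over their backs; the gripper's body (76 mm by 85 mm) begins 54 mm behind the grasp point. The pads swing forward as they close: fully open they stand 13 mm farther back than shut.
Start: joints at [58.975, 5.964, 5.575, 89.605, 0, 77.527], TCP at [0.191, 0.569, 0.304] pointing down, gripper open.
Joint ranges: [-171.21, 171.21], [-48.23, 106.86], [-62.78, 66.21], [-105.2, 120.99], [-86.42, 89.51], [-180, 180]. Speed limits (degrees/s): [127.2, 127.2, 147.25, 180, 180, 180].

INTERFACE

Orientations are given as [roll, pitch, yaw] about the fixed x, y, z axes, in that order (R = Rz(yaw) Ry(pitch) Rx(roll)).
In Python, from plant import robot gives the robot as it stands. Calls block until the motion is done:
- robot.move_pose(position, orientation): joint-space move of the TCP to a pose.
- robot.line_to(position, vel=0.15, rotation=None, guard=None): straight line of the TCP; rotation=None keeps the orientation; vel is the mean speed in m/s. With guard (N) it stops when the force on the tool has changed by that much, and returns True; else False.
- robot.goto_joints(angles): joint-space move.
- robot.set_gripper(opening): finger opening in m; the grip force is fixed at half the most; returns when the fingers have stopped.
- robot.pause(seconds).
- robot.ik(position, orientation): joint angles nearest the present ones, or None.
- robot.observe(): the state.
- robot.grab_frame(name): name is "scene" or "side" or "wrist"; returns the picture (384x512x3 uint8, blue, green, red); there is no depth.
- robot.get_calibration(name): a dict with "vertical_fov" (degrees; the focal length in pixels is half the picture's height over the tangent of half this angle, whatever the lens; pixels are square), "cx", "cy" (the principal point, pixels), "rvec" (rotation vector, rad) and "tvec" (3), from world to camera coordinates, as OpenCV has them. Camera axes: x right, y down, z forward; pixel columns grow to the right and rows downward; lengths in m; the calibration is good to about 2 mm. A picture is of the moment at which its call begins: read the wrist's pose just before it. get_calibration takes no time and is no camera call; for the wrist camera it gives the pose at the moment of the call.
A pose or a line that the arm cannot do raises robot.IKError and nothing moves.
- robot.job_done(): hands the job in, once; it reports no verdict.
The state is a dict: "time": time; "q": joint angles; "qvel": joint speeds; "joint_torque": joint torques, N m; "tool_pos": TCP position; "tcp_rot": TCP orientation; "ft_force": force on the tool from outside, world axes, zero at the start; "torque": the same for the moment, N m; "gripper_width": finger opening in m.
Only numpy, scipy, OpenCV 4.12 (cv2) and the standard library are available. Lean on these libraries where they do the work, as an engineer would, in place of code of your own. Each camera call takes 0.05 s, during which the arm holds its last target.

## Working session

There is one attempt and no reset: what is moved stays moved. The work goes in short steps, each a Python script; the robot and the scene stay as the last script left them, time stands still between calls to the robot, and variables do not carry over. Pictures are saved under pics/ and viewed, and the job is handed in when it is done.

```bash
ls; mkdir -p pics; python3 - <<'E'
from plant import robot
import cv2
for n in ("scene","side","wrist"):
    c=robot.get_calibration(n); print(n,{k:(v.tolist() if hasattr(v,'tolist') else v) for k,v in c.items()})
    cv2.imwrite(f"pics/{n}0.png",robot.grab_frame(n))
print(robot.observe())
E
```

```text
pics
scene {'vertical_fov': 55.8067037304567, 'cx': 254.0018550897808, 'cy': 196.19416246011036, 'rvec': [1.996637891535624, 1.5663337513476732, -0.587610771521143], 'tvec': [-0.12004765907431697, -0.28936769295581755, 1.3685295096028895]}
side {'vertical_fov': 56.77832042671647, 'cx': 254.16610225951544, 'cy': 190.96749465484217, 'rvec': [2.146998864577041, -0.1173163084305164, 0.08511512121478271], 'tvec': [-0.5080108832426563, 0.14393864384872374, 0.9449219911908552]}
wrist {'vertical_fov': 64.65002110476071, 'cx': 256.75641845002013, 'cy': 190.68954712337282, 'rvec': [-2.323419163286998, -1.6718201258090322, -0.2748365217605368], 'tvec': [-0.6008058252459065, -0.04234090510625993, 0.3822949082956157]}
{'time': 0.15, 'q': array([ 5.89743212e+01,  5.98966387e+00,  5.53943132e+00,  8.96038192e+01,
       -1.86066186e-04,  7.75282432e+01]), 'qvel': array([ 0.00030504, -0.04069279,  0.18021232, -0.06169495,  0.04689658,
       -0.04402665]), 'joint_torque': array([ 3.28212715e-03, -5.57358634e+01,  5.04004848e+01,  1.26696099e-02,
       -2.67402847e-04, -1.73346649e-05]), 'tool_pos': array([0.19080767, 0.56867806, 0.30333264]), 'tcp_rot': array([-1.79947184e+02, -1.14912542e-02,  1.61446073e+02]), 'ft_force': array([-0.01006684, -0.16255939,  0.01413134]), 'torque': array([0.0527846 , 0.01386729, 0.00595603]), 'gripper_width': 0.08551401935630895}
```

View pics/scene0.png

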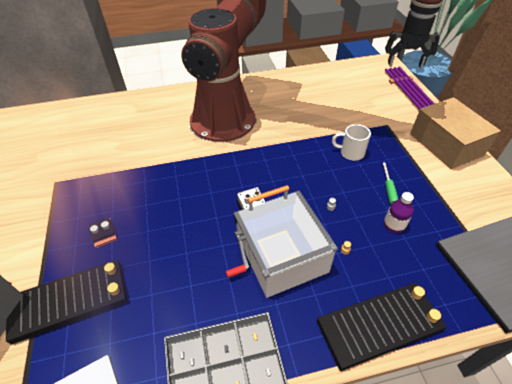

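View pics/side0.png

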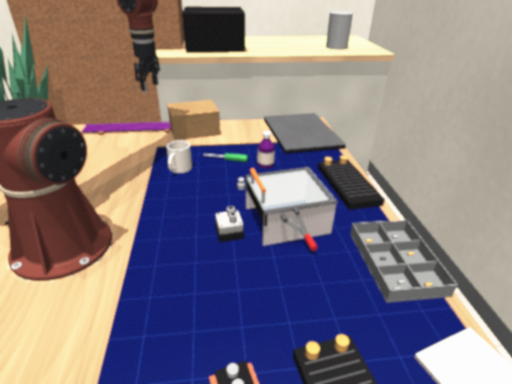

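View pics/wrist0.png

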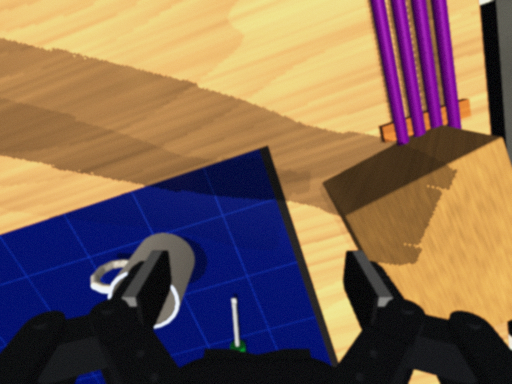

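The scene view has the bay at about (285,245), the orange handle at (270,193) and the knob at (237,271). The white-topped pump is in front of the bay, at (229,222) in the side view. I'll enlarge the crops.

```bash
python3 - <<'E'
import cv2
a=cv2.imread("pics/scene0.png")[170:300,215:365]; cv2.imwrite("pics/sc_c.png",cv2.resize(a,None,fx=4.5,fy=4.5,interpolation=cv2.INTER_CUBIC))
a=cv2.imread("pics/side0.png")[155:265,200:350]; cv2.imwrite("pics/si_c.png",cv2.resize(a,None,fx=5,fy=5,interpolation=cv2.INTER_CUBIC))
E
```

```text
(no output)
```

View pics/sc_c.png

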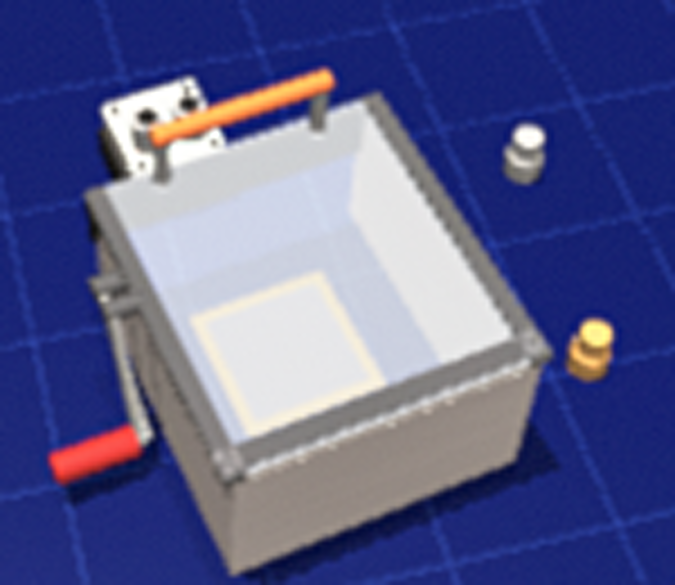

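View pics/si_c.png

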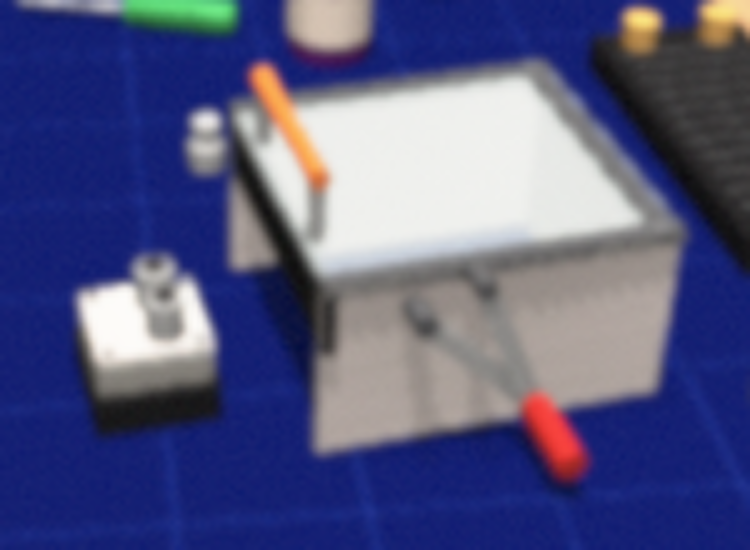

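```bash
cat > h.py <<'E'
import numpy as np, cv2
from plant import robot
def cam(n):
    c=robot.get_calibration(n); f=192/np.tan(np.radians(c['vertical_fov'])/2)
    return np.array([[f,0,c['cx']],[0,f,c['cy']],[0,0,1.]]),np.array(c['rvec'],float),np.array(c['tvec'],float)
def proj(n,P,cc=None):
    K,r,t=cc or cam(n); return cv2.projectPoints(np.array(P,float).reshape(-1,1,3),r,t,K,None)[0].reshape(-1,2)
def T(p,L):
    L=np.array(L,float); c,s=np.cos(p[2]),np.sin(p[2])
    return np.c_[p[0]+c*L[:,0]-s*L[:,1],p[1]+s*L[:,0]+c*L[:,1],L[:,2]]
E
python3 - <<'E'
from h import *
from scipy.optimize import least_squares
S=lambda a:np.array(a)/4.5+[215,170]
D=lambda a:np.array(a)/5+[200,155]
cs,cd=cam("scene"),cam("side")
def fit(sl,si,x0):
    def r(p): return np.r_[(proj(0,T(p,[a[1] for a in sl]),cs)-S([a[0] for a in sl])).ravel(),(proj(0,T(p,[a[1] for a in si]),cd)-D([a[0] for a in si])).ravel()]
    s=least_squares(r,x0,loss='soft_l1'); print(s.x,np.degrees(s.x[2])); print(r(s.x).reshape(-1,2).round(1).tolist()); return s.x
m=.001
bs=[((375,95),(-.1,.095,.1125)),((93,195),(-.1,-.095,.1125)),((235,572),(.1,-.09,0)),((525,460),(.1,.09,0)),((192,318),(-.065,-.045,0)),((322,270),(-.065,.045,0)),((241,105),(-.092,0,.152))]
bd=[((313,452),(-.1,-.09,0)),((655,393),(.1,-.09,0)),((230,270),(-.1,.09,0)),((290,125),(-.092,0,.152)),((683,232),(.1,-.095,.1125)),((545,63),(.1,.095,.1125))]
b=fit(bs,bd,[.55,0,0])
ps=[((100,105),(-.032,-.032,.051)),((193,78),(-.032,.032,.051))]
pd=[((100,430),(-.035,-.035,0)),((218,412),(.035,-.035,0)),((78,292),(-.032,.032,.051)),((98,372),(-.032,-.032,.051)),((217,355),(.032,-.032,.051)),((195,275),(.032,.032,.051))]
p=fit(ps,pd,[.38,0,0])
print("pad",T(b,[(-.02,0,0)]),"handle",T(b,[(-.092,0,.152)]),"knob locked",T(b,[(.003,-.144,.164)]),"hinge",T(b,[(.1,0,.11)]))
E
```

```text
[0.61464777 0.05388369 0.16237944] 9.303656764862374
[[0.9, -0.5], [-1.8, -0.7], [-0.7, 0.5], [-2.5, -0.1], [-0.5, -0.1], [-0.5, 0.1], [0.2, 0.5], [0.7, -0.9], [-0.3, -1.4], [0.1, -2.1], [-0.1, -0.8], [0.6, -0.9], [-0.4, -1.0]]
[0.44372616 0.00854406 0.11456839] 6.564285362362951
[[-0.3, -0.2], [-0.5, 0.0], [-0.6, 1.3], [1.0, 1.3], [0.5, -0.8], [-0.0, -2.6], [-0.1, -2.4], [-0.3, -0.2]]
pad [[0.59491086 0.05065035 0.        ]] handle [[0.52385799 0.03901034 0.152     ]] knob locked [[ 0.64088833 -0.08773705  0.164     ]] hinge [[0.71333231 0.07005037 0.11      ]]
```

```bash
cat >> h.py <<'E'
from scipy.spatial.transform import Rotation as Ro
B=(0.6146,0.0539,np.radians(9.3)); YB=9.3
def bay(x,y,z): return T(B,[(x,y,z)])[0]
def handle(th,dx=0.):  # bay coords -> world
    return bay(.1-.192*np.cos(th)+.042*np.sin(th)+dx,0,.110+.192*np.sin(th)+.042*np.cos(th))
def orient(yaw,tilt,jaw):  # tool leaning: z axis forward-down by tilt in the plane of heading yaw; jaw 'x' or 'y', returns rpy
    t=np.radians(tilt); h=Ro.from_euler('z',yaw,degrees=True)
    z=np.array([np.sin(t),0,-np.cos(t)]); f=np.array([np.cos(t),0,np.sin(t)]); l=np.array([0,1.,0])
    y=f if jaw=='x' else l
    if FL.get(jaw): y=-y
    x=np.cross(y,z); return (h*Ro.from_matrix(np.c_[x,y,z])).as_euler('xyz',degrees=True)
FL={'x':False,'y':False}
def tcp(grasp,o,d=.054): return np.array(grasp)-d*Ro.from_euler('xyz',o,degrees=True).as_matrix()[:,2]
E
python3 - <<'E'
from h import *
import h
for fx in (0,1):
    h.FL['x']=fx;h.FL['y']=fx
    print("flip",fx)
    o=orient(YB,0,'x')
    for th in (0,.4,.8,1.1,1.2,1.31):
        q=robot.ik(tcp(handle(th),o),o); print('hood',th,None if q is None else np.round(q))
    o=orient(YB,25,'y')
    for x,y in ((-.176,-.017),(-.1,0),(-.02,0)):
        q=robot.ik(tcp(bay(x,y,.026),o),o); print('pump',None if q is None else np.round(q))
    for j in 'xy':
        o=orient(YB,0,j)
        for g in (bay(-.03,-.152,.17),bay(.03,-.152,.13)):
            q=robot.ik(tcp(g,o),o); print('knob',j,None if q is None else np.round(q))
E
```

```text
flip 0
hood 0 [-10.  -7. -17.  80.   0.  71.]
hood 0.4 [-9. -2. -5. 87.  0. 72.]
hood 0.8 [-7.  9. 11. 93.  0. 73.]
hood 1.1 [-6. 20. 26. 97.  0. 75.]
hood 1.2 [-5. 24. 32. 98.  0. 75.]
hood 1.31 [ -5.  28.  38. 100.   0.  76.]
pump None
pump [-16. -39. -59.  47.  11. -24.]
pump [-12. -19. -45.  40.   9. -19.]
knob x [-22.   9.   1.  82.   0.  59.]
knob x [-19.  20.   9.  79.   0.  62.]
knob y [-22.   9.   1.  82.   0. -31.]
knob y [-19.  20.   9.  79.   0. -28.]
flip 1
hood 0 [ -10.   -7.  -17.   80.    0. -109.]
hood 0.4 [  -9.   -2.   -5.   87.    0. -108.]
hood 0.8 [  -7.    9.   11.   93.    0. -107.]
hood 1.1 [  -6.   20.   26.   97.    0. -105.]
hood 1.2 [  -5.   24.   32.   98.    0. -105.]
hood 1.31 [  -5.   28.   38.  100.    0. -104.]
pump None
pump [-16. -39. -59.  47.  11. 156.]
pump [-12. -19. -45.  40.   9. 161.]
knob x [ -22.    9.    1.   82.    0. -121.]
knob x [ -19.   20.    9.   79.    0. -118.]
knob y [-22.   9.   1.  82.   0. 149.]
knob y [-19.  20.   9.  79.   0. 152.]
```

```bash
python3 - <<'E'
from h import *
for t in (0,5,10,12,15,20):
    o=orient(YB-2.7,t,'y'); a=[robot.ik(tcp(bay(x,-.0171,z),o),o) for x,z in ((-.176,.026),(-.186,.026),(-.176,.12))]
    print(t,[None if q is None else np.round(q).tolist() for q in a])
E
```

```text
0 [[-16.0, -18.0, -40.0, 68.0, 0.0, -22.0], [-16.0, -20.0, -42.0, 68.0, 0.0, -23.0], [-16.0, -22.0, -33.0, 78.0, 0.0, -22.0]]
5 [[-17.0, -25.0, -46.0, 65.0, 2.0, -24.0], [-18.0, -27.0, -48.0, 65.0, 2.0, -24.0], [-17.0, -29.0, -39.0, 76.0, 2.0, -24.0]]
10 [[-19.0, -33.0, -52.0, 62.0, 4.0, -25.0], [-19.0, -36.0, -54.0, 63.0, 4.0, -26.0], [-19.0, -37.0, -44.0, 73.0, 4.0, -25.0]]
12 [[-19.0, -37.0, -55.0, 61.0, 5.0, -26.0], [-20.0, -39.0, -56.0, 62.0, 5.0, -26.0], [-19.0, -40.0, -47.0, 72.0, 5.0, -26.0]]
15 [[-20.0, -42.0, -58.0, 60.0, 7.0, -26.0], [-21.0, -45.0, -60.0, 62.0, 7.0, -27.0], [-20.0, -45.0, -50.0, 71.0, 7.0, -26.0]]
20 [None, None, None]
```

```bash
python3 - <<'E'
from h import *
o=orient(YB,0,'x')
robot.move_pose(tcp(handle(0)+[0,0,.08],o),o)
robot.set_gripper(.05)
print(robot.line_to(tcp(handle(0),o),vel=.12,guard=8))
s=robot.observe();print(s['time'],s['tool_pos'],s['ft_force'],tcp(handle(0),o))
for n in ("side","scene"): 
    im=robot.grab_frame(n); cv2.imwrite(f"pics/{n}1.png",im)
cv2.imwrite("pics/s1.png",np.hstack([cv2.resize(cv2.imread("pics/side1.png")[130:260,190:330],(400,371)),cv2.resize(cv2.imread("pics/scene1.png")[150:280,200:340],(400,371))]))
E
```

```text
False
3.6417 [0.52413645 0.03896134 0.20678669] [-0.62492757  0.25449216  0.64344298] [0.52380927 0.03903245 0.206     ]
```

View pics/s1.png

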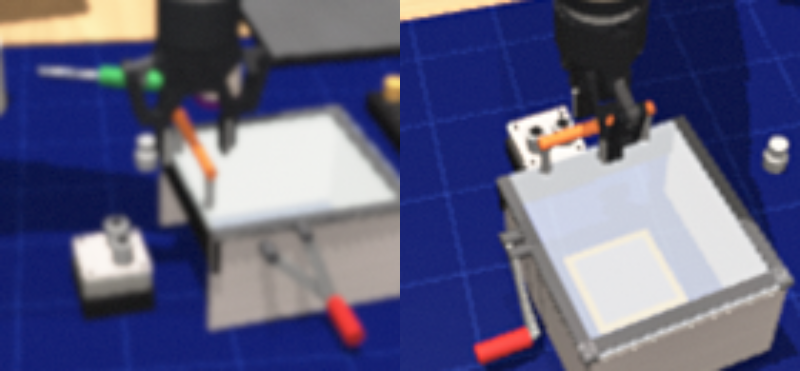

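The handle bar (about (195,145) in the left crop) sits between the two fingers. Next I'll pinch it and raise it along the arc.

```bash
python3 - <<'E'
from h import *
o=orient(YB,0,'x')
robot.set_gripper(.0)
s=robot.observe();print(s['time'],s['gripper_width'],s['ft_force'].round(1))
for th in np.linspace(0,1.30,10)[1:]:
    robot.line_to(tcp(handle(th),o),vel=.15)
    s=robot.observe();print(round(th,2),round(s['time'],2),round(s['gripper_width'],4),s['ft_force'].round(1))
g=robot.line_to(tcp(handle(1.34),o),vel=.05,guard=20)
robot.pause(.4)
s=robot.observe();print(g,s['time'],s['ft_force'].round(1),s['tool_pos'],tcp(handle(1.31),o))
for n in ("side","scene"): 
    im=robot.grab_frame(n); cv2.imwrite(f"pics/{n}2.png",im)
cv2.imwrite("pics/s2.png",np.hstack([cv2.resize(cv2.imread("pics/side2.png")[80:260,190:370],(400,400)),cv2.resize(cv2.imread("pics/scene2.png")[110:290,190:370],(400,400))]))
E
```

```text
4.1917 0.010081096922324662 [-6.8 -1.2  5.6]
0.14 4.53 0.01 [-9.3 -2.4  1.3]
0.29 4.88 0.0098 [-13.4  -2.9   4.9]
0.43 5.22 0.0097 [-17.2  -2.9  11.2]
0.58 5.56 0.0099 [-21.4  -3.2  16.9]
0.72 5.9 0.0095 [-20.7  -2.8  24.2]
0.87 6.24 0.0099 [-10.   -0.8  18.2]
1.01 6.58 0.0097 [-6.2 -0.  15.3]
1.16 6.92 0.0096 [-0.7  0.7  7.1]
1.3 7.27 0.0102 [-4.  -0.4 10. ]
True 7.875 [-11.3  -1.9   7.8] [0.70433984 0.06863375 0.3622417 ] [0.70447548 0.06861767 0.36033721]
```

View pics/s2.png

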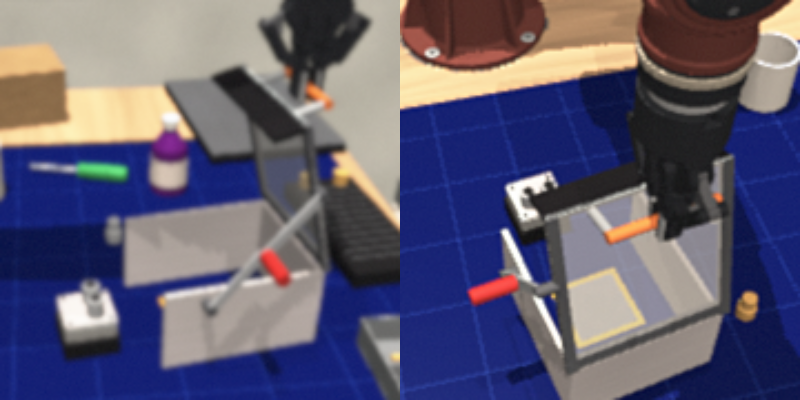

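The hood is up, and in the left crop the stay looks nearly straight with the knob at (275,267). I'll check the lock by projecting the expected knob position.

```bash
cat >> h.py <<'E'
def redc(im):
    hsv=cv2.cvtColor(im,cv2.COLOR_BGR2HSV); m=cv2.inRange(hsv,(0,190,80),(6,255,255))|cv2.inRange(hsv,(174,190,80),(180,255,255))
    n,l,s,c=cv2.connectedComponentsWithStats(m); return [(s[i,4],c[i].round(1).tolist()) for i in range(1,n) if s[i,4]>20]
E
python3 - <<'E'
from h import *
for n in ("side","scene"):
    print(n,redc(cv2.imread(f"pics/{n}2.png")))
    # knob centre: y=-137
    print("locked",proj(n,[bay(.003,-.137,.164)]),"straight",proj(n,[bay(.010,-.137,.1584)]),"knee2.3",proj(n,[bay(.024,-.137,.147)]))
E
```

```text
side [(np.int32(51), [313.5, 200.4])]
locked [[311.91939353 198.3773393 ]] straight [[314.34076597 199.87101067]] knee2.3 [[319.09504105 202.8764273 ]]
scene [(np.int32(42), [231.5, 242.2])]
locked [[231.34333524 237.52306505]] straight [[232.56475631 241.24174124]] knee2.3 [[235.01148009 248.72313289]]
```

The knob sits at the "straight" projection rather than the locked one. The stay is probably being pulled taut by the arm, so I'll ease off a little.

```bash
python3 - <<'E'
from h import *
o=orient(YB,0,'x')
p=robot.observe()['tool_pos']
for d in (.0,.003,.005):
    robot.line_to(p-np.array([np.cos(B[2])*d,np.sin(B[2])*d,0]),vel=.05)
    robot.pause(.2)
    s=robot.observe();print(d,s['time'],s['ft_force'].round(1),s['tool_pos'])
    for n in ("side","scene"): print(redc(robot.grab_frame(n)))
E
```

```text
0.0 8.425 [-7.3 -1.7  2.8] [0.7034271  0.06845274 0.36223115]
[(np.int32(48), [312.5, 199.9])]
[(np.int32(42), [231.1, 240.8])]
0.003 8.975 [ 3.7  0.3 -0.5] [0.70165105 0.0681789  0.36218287]
[(np.int32(49), [311.4, 199.4])]
[(np.int32(41), [229.4, 239.5])]
0.005 9.525 [12.7  2.1 -2.5] [0.70081856 0.06805728 0.36219184]
[(np.int32(50), [311.3, 199.4])]
[(np.int32(42), [230.0, 239.2])]
```

Easing off let the stay snap over: the knob moved to its locked position, and the hood now pushes back with about +13 N when I try to lower it. Next I'll release the handle, check, and go to the pump.

```bash
python3 - <<'E'
from h import *
robot.set_gripper(.034)
p=robot.observe()['tool_pos']
robot.line_to(p+[0,0,.06],vel=.2)
robot.line_to(p+[-.2,-.03,.04],vel=.4)
s=robot.observe();print(s['time'],s['ft_force'].round(1),s['tool_pos'])
for n in ("side","scene"): 
    im=robot.grab_frame(n); print(redc(im)); cv2.imwrite(f"pics/{n}3.png",im)
cv2.imwrite("pics/s3.png",np.hstack([cv2.resize(cv2.imread("pics/side3.png")[80:260,190:370],(400,400)),cv2.resize(cv2.imread("pics/scene3.png")[110:290,190:370],(400,400))]))
E
```

```text
11.8833 [0.7 1.1 0.6] [0.49950025 0.03789349 0.40188727]
[(np.int32(50), [311.4, 199.5])]
[(np.int32(42), [230.3, 239.2])]
```

View pics/s3.png

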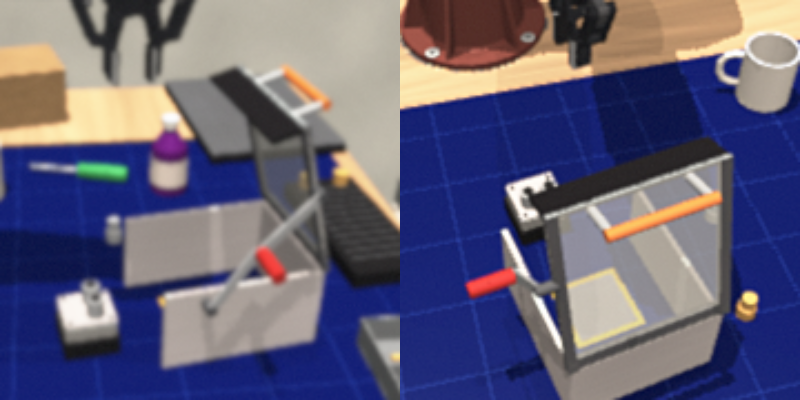

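The hood stands up on the locked stay. Now the pump: I'll move over it and check alignment before descending.

```bash
cat >> h.py <<'E'
PU=np.array([.4437,.0085]); YP=6.6
E
python3 - <<'E'
from h import *
o=orient(YP,12,'y')
robot.set_gripper(.085)
robot.move_pose(tcp([*PU,.15],o),o)
robot.line_to(tcp([*PU,.11],o),vel=.1)
s=robot.observe();print(s['time'],s['ft_force'].round(1),s['tool_pos'],s['gripper_width'])
c=cam("wrist"); im=robot.grab_frame("wrist")
for L in [(-.032,-.032,.051),(-.032,.032,.051),(.032,.032,.051),(.032,-.032,.051)]:
    q=proj(0,T((*PU,np.radians(YP)),[L]),c)[0]; print(q.round()); cv2.circle(im,tuple(int(v) for v in q),4,(0,0,255),1)
cv2.imwrite("pics/w4.png",im)
cv2.imwrite("pics/si4.png",cv2.resize(robot.grab_frame("side")[100:260,180:340],(560,560)))
E
```

```text
14.5583 [-0.1 -0.2  0.3] [0.43257592 0.00722896 0.16295925] 0.08483241743410162
[201. 156.]
[309. 156.]
[301. 240.]
[209. 240.]
```

View pics/w4.png

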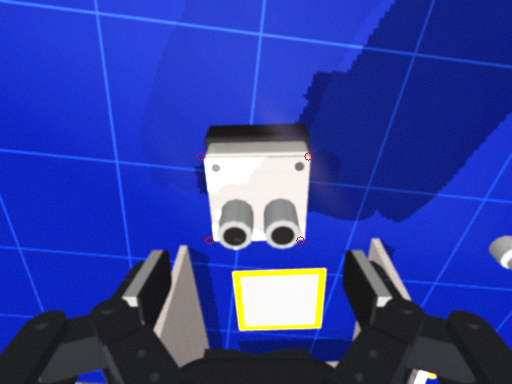

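View pics/si4.png

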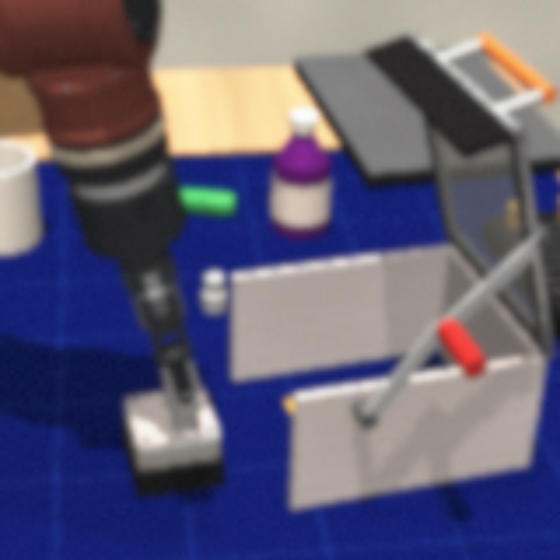

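The projected corners land within about 4 px of the real block, centred near (257,200), so the estimate is good. I'll descend and grip.

```bash
python3 - <<'E'
from h import *
o=orient(YP,12,'y'); PU=PU+[-.0002,.0015]
print(robot.line_to(tcp([*PU,.026],o),vel=.1,guard=8))
s=robot.observe();print(s['time'],s['ft_force'].round(1),s['tool_pos'],tcp([*PU,.026],o))
robot.set_gripper(.06)
s=robot.observe();print(s['time'],s['ft_force'].round(1),s['gripper_width'])
cv2.imwrite("pics/si5.png",cv2.resize(robot.grab_frame("side")[170:260,190:290],(600,540)))
E
```

```text
False
15.65 [ 0.1 -0.7 -0.2] [0.43275051 0.00857267 0.07951   ] [0.43234717 0.00870957 0.07881997]
15.95 [-2.3  1.   5. ] 0.0680168673549318
```

View pics/si5.png

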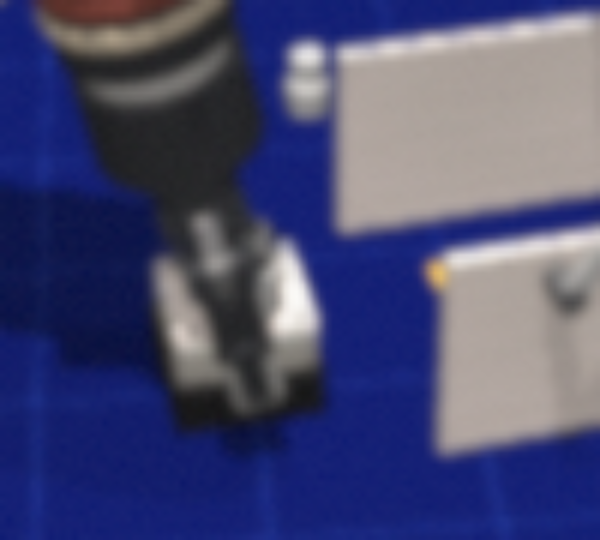

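The base is gripped, with the jaws at 68 mm. Now I'll slide it: first align with the bay's centre line, then go straight in.

```bash
python3 - <<'E'
from h import *
o=orient(YB,12,'y')
z=robot.observe()['tool_pos'][2]-.0007
def go(x,y,v):
    p=tcp(bay(x,y,.026),o); p[2]=z
    robot.line_to(p,vel=v,rotation=o); s=robot.observe(); print(x,round(s['time'],2),s['ft_force'].round(1),s['tool_pos'].round(4),p.round(4))
go(-.168,0,.06); go(-.10,0,.12); go(-.02,0,.12)
for n in ("side","scene"): cv2.imwrite(f"pics/{n}6.png",robot.grab_frame(n))
cv2.imwrite("pics/s6.png",np.hstack([cv2.resize(cv2.imread("pics/side6.png")[80:260,190:370],(400,400)),cv2.resize(cv2.imread("pics/scene6.png")[110:290,190:370],(400,400))]))
E
```

```text
-0.168 16.43 [3.3 4.  6.2] [0.4385 0.0255 0.0801] [0.4377 0.0249 0.0794]
-0.1 17.15 [ 2.9 -0.1  4.5] [0.5058 0.0356 0.0801] [0.5048 0.0359 0.0794]
-0.02 17.97 [3.6 0.3 5.8] [0.5845 0.0486 0.0802] [0.5838 0.0489 0.0794]
```

View pics/s6.png

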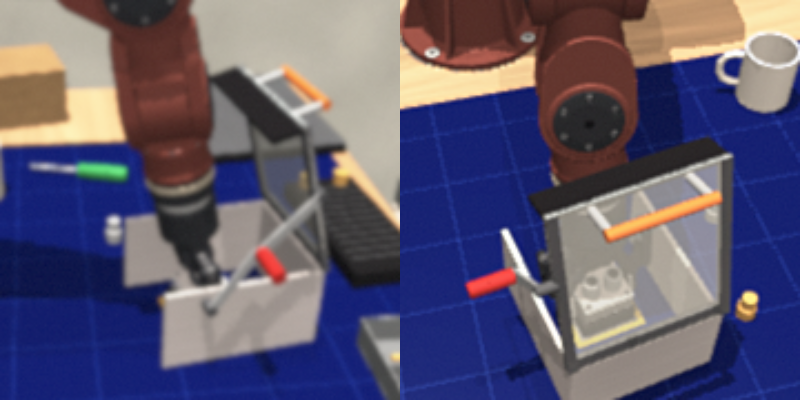

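Everything is clear, and the pump is over the pad at (605,295) in the right crop. I'll release, retreat and take a close look.

```bash
python3 - <<'E'
from h import *
o=orient(YB,12,'y')
robot.set_gripper(.085)
robot.line_to(tcp(bay(-.02,0,.12),o),vel=.15)
robot.line_to(tcp(bay(-.13,0,.20),o),vel=.3)
print(robot.observe()['time'])
c=cam("wrist"); im=robot.grab_frame("wrist"); cv2.imwrite("pics/w7.png",im)
np.savez("w7.npz",K=c[0],r=c[1],t=c[2])
im=robot.grab_frame("scene");cv2.imwrite("pics/scene7.png",im)
cv2.imwrite("pics/s7.png",cv2.resize(im[200:280,240:340],(800,600)[:2] if 0 else (700,560),interpolation=cv2.INTER_CUBIC))
E
```

```text
19.7583
```

View pics/w7.png

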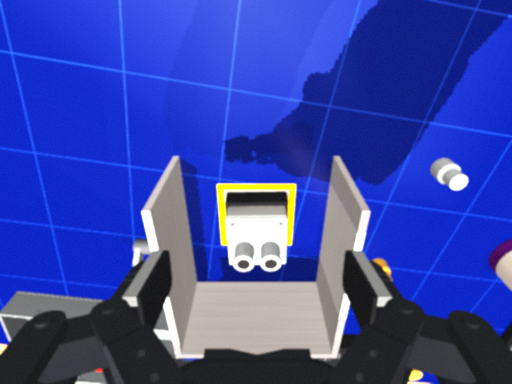

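View pics/s7.png

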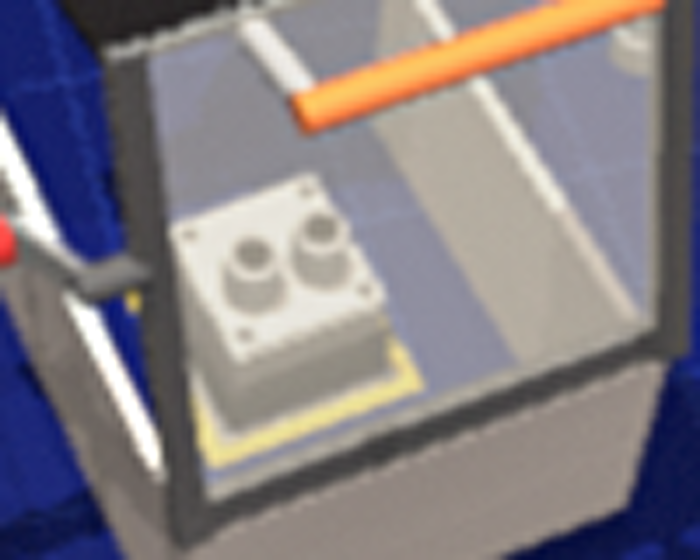

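In the wrist view the pad border (217–297, front row 183) shows an even margin of about 9 px around the base (226–288, row 192), so the pump is centred and square to within about 2 mm. Before planning the push I'll locate the stay's pivot.

```bash
python3 - <<'E'
from h import *
for a in ((-.053,.094),(-.06,.08),(-.07,.09),(-.05,.08)): print(a,proj("side",[bay(a[0],-.1,a[1])]).round(1))
print('upper',proj("side",[bay(.059,-.1,.234)]).round(1))
a=cv2.imread("pics/side3.png")[150:235,270:350]; cv2.imwrite("pics/k.png",cv2.resize(a,(640,680)[:2] if 0 else (560,595),interpolation=cv2.INTER_CUBIC))
E
```

```text
(-0.053, 0.094) [[283.1 216.2]]
(-0.06, 0.08) [[280.2 220.9]]
(-0.07, 0.09) [[276.7 218.5]]
(-0.05, 0.08) [[283.8 220.3]]
upper [[330.  162.9]]
```

View pics/k.png

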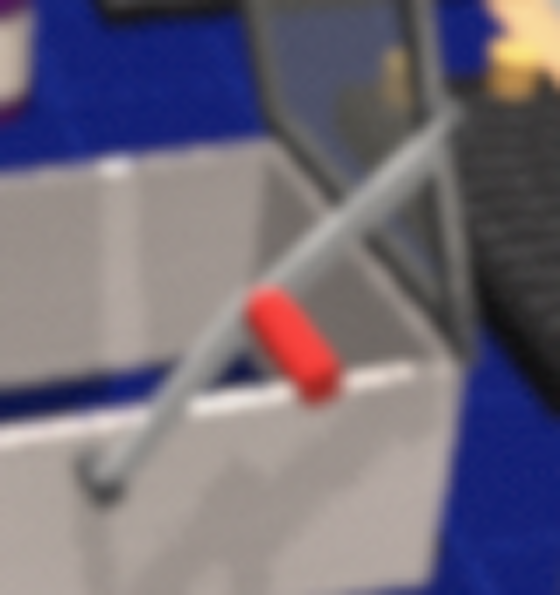

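```bash
cat >> h.py <<'E'
def knob_or(a):
    return (Ro.from_euler('z',YB,degrees=True)*Ro.from_euler('x',a,degrees=True)*Ro.from_euler('z',-YB,degrees=True)*Ro.from_euler('xyz',orient(YB,0,'x'),degrees=True)).as_euler('xyz',degrees=True)
E
python3 - <<'E'
from h import *
o=knob_or(10)
print(o,Ro.from_euler('xyz',o,degrees=True).as_matrix()[:,2])
P=lambda x,z:tcp(bay(x,-.151,z),o,.073)
print([np.round(robot.ik(P(*a),o)) for a in ((-.05,.26),(-.05,.152),(.02,.12))])
robot.set_gripper(0)
q=robot.observe()['tool_pos']
robot.move_pose(P(-.06,.30),o)
robot.line_to(P(-.045,.152),vel=.2)
s=robot.observe();print(s['time'],s['ft_force'].round(1))
g=robot.line_to(P(-.005,.152),vel=.04,guard=2)
s=robot.observe();print(g,s['time'],s['ft_force'].round(1),s['tool_pos'],P(-.02,.152))
for n in ("side","scene"): 
    im=robot.grab_frame(n); print(redc(im)); cv2.imwrite(f"pics/{n}8.png",im)
cv2.imwrite("pics/s8.png",np.hstack([cv2.resize(cv2.imread("pics/side8.png")[100:260,230:390],(400,400)),cv2.resize(cv2.imread("pics/scene8.png")[150:290,190:330],(400,400))]))
E
```

```text
[-180.   -10.    99.3] [-0.02806221  0.1713657  -0.98480775]
[array([-27.,  12.,  15.,  99.,   8.,  54.]), array([-27.,  12.,   3.,  87.,   8.,  54.]), array([-23.,  23.,  13.,  86.,   8.,  57.])]
22.725 [ 0.2 -0.1 -0.2]
True 23.3833 [-0.7 -0.3  0.6] [ 0.62124669 -0.11073162  0.22312483] [ 0.6213136  -0.11085699  0.22389097]
[]
[(np.int32(111), [230.7, 237.5])]
```

View pics/s8.png

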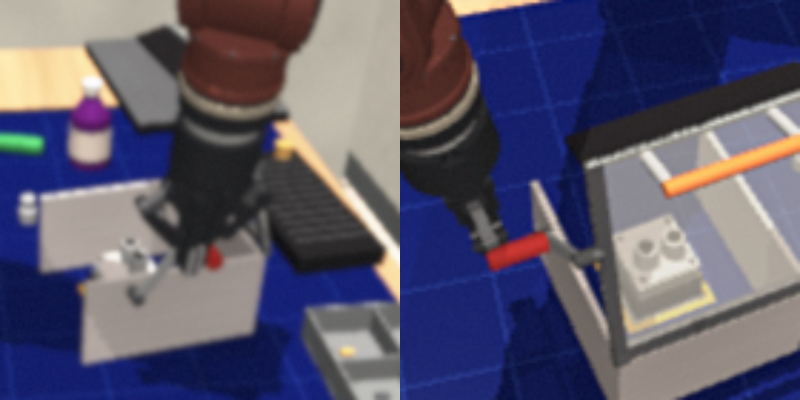

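The fingers touch the knob where predicted (right crop, about (500,250)). Now I'll push back and down in steps.

```bash
python3 - <<'E'
from h import *
o=knob_or(10)
P=lambda x,z:tcp(bay(x,-.151,z),o,.073)
for dx,dz in ((.010,-.008),(.020,-.017),(.028,-.027)):
    robot.line_to(P(-.020+dx,.152+dz),vel=.05)
    s=robot.observe();print(s['time'],s['ft_force'].round(1)); im=robot.grab_frame("scene"); print(redc(im))
cv2.imwrite("pics/scene9.png",im); im=robot.grab_frame("side");cv2.imwrite("pics/side9.png",im)
cv2.imwrite("pics/s9.png",np.hstack([cv2.resize(cv2.imread("pics/side9.png")[100:260,230:390],(400,400)),cv2.resize(cv2.imread("pics/scene9.png")[150:290,190:330],(400,400))]))
E
```

```text
23.8917 [-3.8 -1.2 -3.3]
[(np.int32(113), [232.6, 242.8])]
24.3583 [-5.4 -1.  -2.5]
[(np.int32(103), [234.8, 248.4])]
24.8167 [-10.4  -1.7  -6.3]
[(np.int32(99), [236.3, 253.2])]
```

View pics/s9.png

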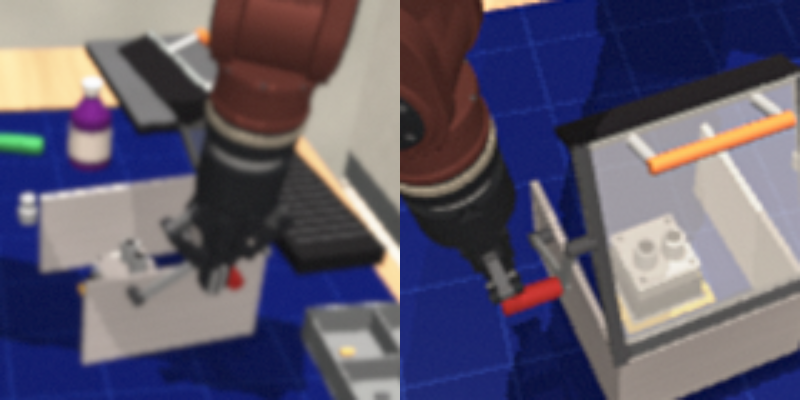

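The stay is broken and the hood is a little lower. I'll estimate its angle from the orange handle in both views.

```bash
cat >> h.py <<'E'
def orange(im):
    hsv=cv2.cvtColor(im,cv2.COLOR_BGR2HSV); m=cv2.inRange(hsv,(8,150,150),(17,255,255))
    n,l,s,c=cv2.connectedComponentsWithStats(m); return [(int(s[i,4]),c[i].round(1).tolist()) for i in range(1,n) if s[i,4]>25]
E
python3 - <<'E'
from h import *
for k in (3,8,9): print(k,orange(cv2.imread(f"pics/scene{k}.png")),orange(cv2.imread(f"pics/side{k}.png")))
for th in (1.1,1.15,1.2,1.25,1.3): print(th,proj("scene",[handle(th)]).round(1),proj("side",[handle(th)]).round(1))
for a in ((.003,.164),(.023,.145),(.029,.137),(.034,.13)): print(a,proj("scene",[bay(a[0],-.137,a[1])]).round(1))
E
```

```text
3 [(148, [308.0, 208.2])] [(58, [325.6, 118.0])]
8 [(144, [307.8, 208.5])] []
9 [(135, [301.9, 200.7])] []
1.1 [[299.2 195.4]] [[312.8 122.1]]
1.15 [[301.5 198. ]] [[316.3 120.9]]
1.2 [[303.8 200.9]] [[319.9 119.9]]
1.25 [[306.2 204. ]] [[323.4 119.1]]
1.3 [[308.7 207.4]] [[327.  118.4]]
(0.003, 0.164) [[231.3 237.5]]
(0.023, 0.145) [[234.9 248.8]]
(0.029, 0.137) [[236.  252.8]]
(0.034, 0.13) [[237.  256.1]]
```

That gives hood ≈ 1.18 rad and knee ≈ 2.0, as modelled. I'll back off and see if it stays.

```bash
python3 - <<'E'
from h import *
o=knob_or(10)
P=lambda x,z:tcp(bay(x,-.151,z),o,.073)
robot.line_to(P(-.02,.125),vel=.1)
im=robot.grab_frame("scene"); print(redc(im),orange(im))
robot.line_to(P(-.06,.135),vel=.2)
robot.line_to(P(-.10,.32),vel=.4)
o=orient(YB,0,'x')
robot.move_pose(tcp(bay(-.1,0,.38),o),o)
im=robot.grab_frame("scene"); print(redc(im),orange(im)); cv2.imwrite("pics/scene10.png",im)
im2=robot.grab_frame("side"); print(redc(im2),orange(im2)); cv2.imwrite("pics/side10.png",im2)
print(robot.observe()['time'])
cv2.imwrite("pics/s10.png",np.hstack([cv2.resize(im2[80:260,190:370],(400,400)),cv2.resize(im[110:290,190:370],(400,400))]))
E
```

```text
[(np.int32(113), [235.6, 253.1])] [(133, [301.8, 200.7])]
[(np.int32(39), [234.6, 255.3])] [(136, [301.9, 200.7])]
[(np.int32(42), [320.0, 207.5])] [(75, [318.3, 120.6])]
27.1667
```

View pics/s10.png

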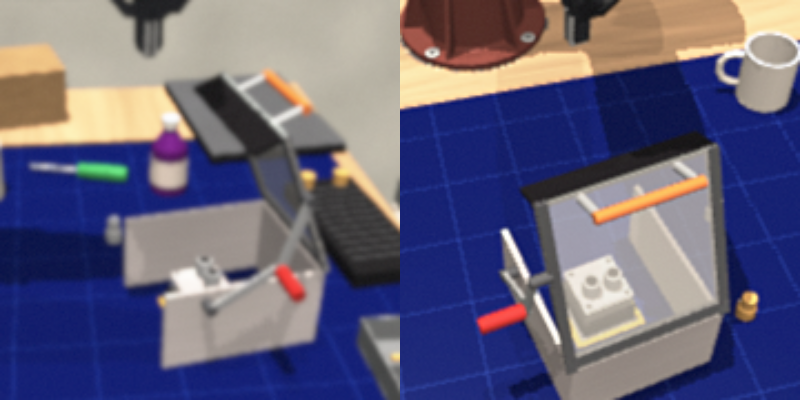

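The hood stays put at about 1.18 rad with the stay broken. Next I'll pinch the handle from above with a narrow opening.

```bash
python3 - <<'E'
from h import *
o=orient(YB,0,'x'); th=1.18
robot.set_gripper(.029)
robot.line_to(tcp(handle(th,.002)+[0,0,.06],o,.060),vel=.3)
g=robot.line_to(tcp(handle(th,.002),o,.060),vel=.08,guard=5)
s=robot.observe();print(g,s['time'],s['ft_force'].round(1),s['gripper_width'])
for n in ("side","scene"): 
    im=robot.grab_frame(n); print(orange(im)); cv2.imwrite(f"pics/{n}11.png",im)
cv2.imwrite("pics/s11.png",np.hstack([cv2.resize(cv2.imread("pics/side11.png")[80:180,270:370],(400,400)),cv2.resize(cv2.imread("pics/scene11.png")[150:250,250:350],(400,400))]))
E
```

```text
False 29.4333 [ 0.1 -0.3 -0.1] 0.029069732935629575
[(55, [322.5, 123.7])]
[(138, [290.3, 203.4])]
```

View pics/s11.png

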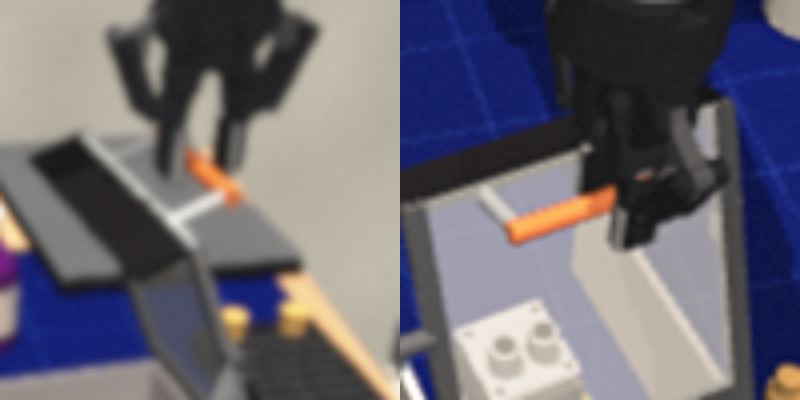

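The fingers straddle the bar, one in front and one behind. I'll close and check the grip before lowering.

```bash
python3 - <<'E'
from h import *
o=orient(YB,0,'x')
robot.set_gripper(0)
s=robot.observe();print(s['time'],s['gripper_width'],s['ft_force'].round(1))
ok=.007<s['gripper_width']<.016
if ok:
  for th in list(np.linspace(1.18,0,12)[1:]):
    robot.line_to(tcp(handle(th),o,.060),vel=.09)
    s=robot.observe();print(round(th,2),round(s['time'],2),round(s['gripper_width'],4),s['ft_force'].round(1))
    if not .007<s['gripper_width']<.016: print("LOST"); break
  for n in ("side","scene"): 
    im=robot.grab_frame(n); cv2.imwrite(f"pics/{n}12.png",im)
  cv2.imwrite("pics/s12.png",np.hstack([cv2.resize(cv2.imread("pics/side12.png")[130:260,190:330],(400,371)),cv2.resize(cv2.imread("pics/scene12.png")[150:280,200:340],(400,371))]))
E
```

```text
29.8417 0.009554265162579414 [-1.2 -0.2  4.8]
1.07 30.25 0.0098 [-3.  -0.5  7.5]
0.97 30.63 0.0099 [-2.7 -0.8  6.4]
0.86 31.02 0.0094 [-2.9 -1.1  2. ]
0.75 31.4 0.0097 [-4.7 -1.3  4.8]
0.64 31.78 0.0098 [-3.1 -0.9  2.3]
0.54 32.17 0.0095 [-0.2 -0.9 -0.5]
0.43 32.55 0.0095 [-1.3 -1.  -1.7]
0.32 32.93 0.0094 [ 0.3 -0.3 -2.6]
0.21 33.32 0.0097 [ 1.1  0.4 -2.7]
0.11 33.7 0.0095 [ 1.1  0.4 -1.5]
0.0 34.08 0.0099 [ 0.1 -1.5 -3.5]
```

View pics/s12.png

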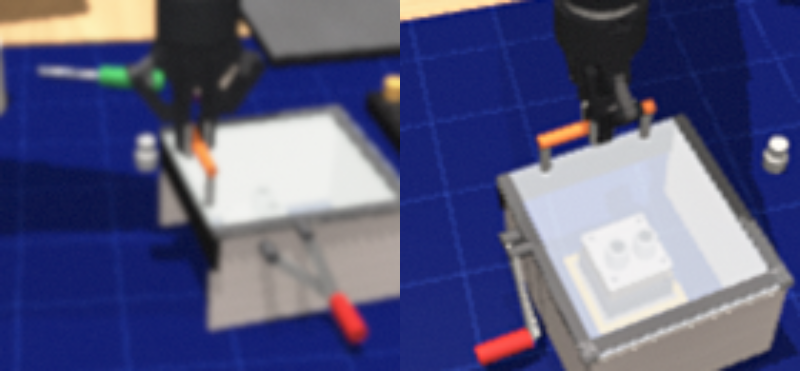

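The hood looks shut, matching the first picture. I'll press down under guard to make sure, release and retreat.

```bash
python3 - <<'E'
from h import *
p=robot.observe()['tool_pos']
g=robot.line_to(p-[0,0,.008],vel=.03,guard=12)
s=robot.observe();print(g,s['tool_pos'][2]-p[2],s['ft_force'].round(1))
robot.set_gripper(.045)
p=robot.observe()['tool_pos']
robot.line_to(p+[0,0,.12],vel=.15)
robot.line_to(p+[-.08,.0,.2],vel=.3)
robot.pause(.3)
s=robot.observe();print(s['time'],s['ft_force'].round(1))
for n in ("side","scene"): 
    im=robot.grab_frame(n); print(n,orange(im),redc(im),orange(cv2.imread(f"pics/{n}0.png")),redc(cv2.imread(f"pics/{n}0.png"))); cv2.imwrite(f"pics/{n}13.png",im)
cv2.imwrite("pics/s13.png",cv2.imread("pics/side13.png"))
cv2.imwrite("pics/s13b.png",cv2.resize(cv2.imread("pics/scene13.png")[150:300,200:360],(640,600)))
E
```

```text
True -0.0030007639620018844 [-2.2 -0.1  5.6]
36.625 [-1.4 -1.   0.1]
side [(61, [257.0, 179.0])] [(np.int32(69), [310.5, 243.0])] [(64, [256.6, 178.4])] [(np.int32(75), [310.5, 242.8])]
scene [(145, [268.0, 193.8])] [(np.int32(37), [236.4, 272.7])] [(80, [267.4, 194.8])] [(np.int32(35), [236.3, 272.7])]
```

View pics/s13.png

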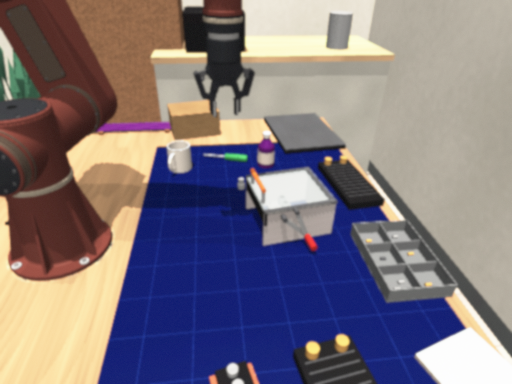

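View pics/s13b.png

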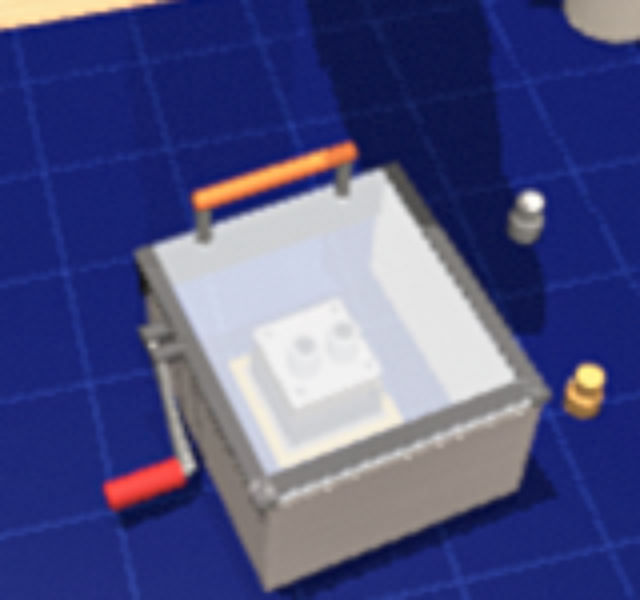

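The hood is shut: the knob is back at its starting pixel (236,273). The pump sits on the pad, the bystanders look unmoved and the arm is clear. Handing in.

```bash
python3 - <<'E'
from plant import robot
robot.job_done()
E
```

```text
the job is handed in; nothing more can be done
```

I did every step in order and handed the job in at about 37 s of the 72 s. No verdict was reported, so the results below are my own readings.

- **Hood up:** I raised it by the handle. At the top the arm was pulling the stay taut, so it sat straight and did not lock. Easing back 3–5 mm let it snap into lock. The knob then moved to the locked position, and the hood pushed back with about 13 N.
- **Pump:** I gripped it at its base and slid it onto the pad. The wrist picture showed an even margin of about 10 mm at the front and both sides, so it should be centred and square to within about 2 mm.
- **Stay broken:** I pushed the knob back and down until the joint was near 2.0 rad. The hood stayed at about 1.18 rad on its own after I let go.
- **Hood down:** I held the handle all the way down and pressed it shut until the force rose.
- **Final check:** the knob was back within about 0.2 px of where it started, and the handle within about 1 px. The pump was on the pad, the arm was clear, and the other things looked unmoved by eye; I did not measure them.

No check failed or disagreed at the end. I did not measure the pump's position again after shutting the hood; I only saw it on the pad through the clear top.

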